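Set a vibration probe's gap with a knurled wheel and lock it

TASK

On the probe stand, stroke the top of the knurled wheel with a fingertip, so that the carriage creeps towards the bracket, until the carriage's pointer blade stands in line with the gauge blade on the bracket's arm; then push the lock lever all the way over, away from the robot. Do not let the probe come up against the bracket, do not touch the carriage or the bracket, and leave the loose things where they stand, neither moved nor lifted: this is fingertip work and nothing needs grasping. Finish clear of everything.

Things in the scene. Friction and masses are not known exactly. Their poses are not given: they have to be found in the camera images.
- stand: the probe stand, fixed to the table: aluminium base plate 150 (x) by 410 (y) by 12 mm carrying wheel housing, carriage and bracket in a row along its y. Origin on the table under the wheel's axle; z up; +y from the wheel to the bracket (closes the gap); -x is the robot's side. The plate reaches from y = -125 to +285 mm. Place and yaw (up to 0.35 rad) vary
- wheel_axle (a point): centre of the knurled steel wheel, 60 mm above the table; axes as the stand's. Wheel 64 mm across, 24 mm wide, axle level along the stand's x. Its top moving along +y moves the carriage along +y, 16 mm per radian (1 mm for each 2 mm of fingertip travel), and back likewise; it stays where it is left. Turning takes about 1.6 N at the rim
- wheel_top (a point): top of the knurled wheel, 92 mm above the table; axes as the stand's. It stands 16 mm out of its grey housing (80 mm along y, 44 mm along x). The axle is rigid. With a fingertip pressed on it by 4 to 15 N and moved level along y, it rolls without slip while the fingertip covers the top: strokes of about 24 mm centred on the top; several are needed
- pointer (a point): middle of the tip of the carriage's pointer, a flat black blade 8 mm wide on the carriage's +x side, 47 mm above the table; axes as the stand's. At the start it is 14 to 53 mm short of the mark (towards -y)
- mark (a point): middle of the tip of the gauge mark, a like black blade 8 mm wide on the bracket's arm, pointing at the pointer's path from the +x side, 2 mm clear of the pointer's tip in x; axes as the stand's. The pointer is set when the two blades are in line: the same y in the stand's frame. Fixed; its place along y varies
- probe_tip (a point): face of the steel probe rod (12 mm thick) on the carriage, 58 mm above the table; 75 mm in +y from the pointer
- bracket: aluminium bracket 90 mm wide, 75 mm high at the +y end of the base plate, fixed. Origin in the foot of the face that the probe looks at, 12 mm above the table; the face is 87 mm in +y from the mark, so the gap from probe to bracket is 12 mm when the pointer is on the mark
- lock (a joint): lock lever's angle: 0 = leaning 0.5 rad to the stand's -x side (open, as at the start), 1.0 = leaning 0.5 rad to the +x side (locked, stop). It turns about a level axis along the stand's y, 34 mm above the table, stiff enough to stay where it is left; 0.8 N at its ball moves it
- lock_tip (a point): centre of the black ball (26 mm) on the 10 mm lock lever, 80 mm from its axis; the axis crosses the stand at x = 0, y = -85 mm; the ball is about 104 mm above the table at either end, 114 mm half-way. The grey block under it (70 mm along x, 50 mm along y) is 37 mm high above the table
- sensor: loose steel accelerometer cube, 22 mm, standing on the base plate near the carriage (bystander). Origin under its centre
- nut: loose round steel nut, 26 mm wide, 12 mm high, on the base plate near the lock lever (bystander). Origin under its centre
- vial: loose amber glass jar, 24 mm wide, 50 mm high, on the base plate near the carriage (bystander). Origin under its centre
- driver: loose screwdriver with a black handle, on the table (bystander). Origin under its centre
- cup: loose steel cup, 72 mm wide, 85 mm high, on the table beside the stand (bystander). Origin under its centre
- bottle: loose white bottle, 56 mm wide, 150 mm high, on the table to the left (bystander). Origin under its centre
- mallet: loose mallet, on the table to the right (bystander). Origin under its centre
- clamp_block: loose dark steel block 50 x 90 x 35 mm, on the table beside the stand (bystander). Origin under its centre
- carriage: the carriage: aluminium block 56 (x) by 60 (y) mm, highest part 71 mm above the table, never nearer than 8 mm to the housing, sliding along the stand's y; origin on the base plate under its middle, on the slide's axis (48 mm in -x from the pointer); axes as the stand's

How it is judged:
By the outcome, as a careful person would: the job done as asked, in the order asked, and still so for the second after the job is handed in, with the robot touching nothing.
It also fails if it takes over 54 s, if anything falls off the work surface, if the arm or the gripper's body presses on something with over 40 N, if the wrist force passes 120 N, or if a joint passes its speed limit or range.

ROBOT

A 6-joint arm with a two-finger parallel gripper is mounted at the origin on the work surface. World frame = base frame: x ahead of the robot, y to its left, z up, the work surface at z = 0. Lengths are in mm, angles in rad, forces in N, time in s.
With the tool pointing down it reaches from about 300 to 775 mm from the base axis. Payload 14.6 kg.
Tool frame: the origin (TCP) lies on the centre line of the jaws, within the pads' length; the fingertips stand 8 mm ahead of it and the grasp point (between the pads) lies 11 mm behind it; z points along the fingers, y is the direction in which the jaws open and shut (so a half turn about z gives the same grasp; the last joint's range is limited). The gripper opens to 94 mm and grips with 3 to 60 N. Pads are 16 mm wide; open, the fingers measure 119 mm over their backs; the gripper's body (75 mm by 177 mm) begins 78 mm behind the grasp point.
Start: joints at [1.065, 0.3, 1.521, -0, 1.321, -0.067], TCP at [233.666, 497.885, 213.446] pointing down, gripper open.
Joint ranges: [-3.03, 3.03], [-0.79, 2.21], [0.23, 2.52], [-1.04, 4.18], [0, 3.07], [-2.55, 2.55]. Speed limits (rad/s): [2.22, 2.22, 2.57, 3.14, 3.14, 3.14].

INTERFACE

Orientations are given as [roll, pitch, yaw] about the fixed x, y, z axes, in that order (R = Rz(yaw) Ry(pitch) Rx(roll)).
In Python, from cell import read_state, cams, manip gives the robot as it stands.
- The arm moves only by the shell command python3 -m handwheel 'ROWS' [OPENING] [FORCE]. ROWS is JSON, a list of rows, each a list of 4 numbers: the shift along the tool's x, y, z in m, then the turn about the tool's z in degrees. In form: [[dx, dy, dz, turn], ...]. A call has 1 to 5 rows; each row is the pose to reach, as a shift and turn from the pose measured when the call began, along the tool's axes at that moment; what a row does not reach only later rows make up. A row lasts 1/8 s, in which the tool goes at most 62.5 mm and 10.7 degrees, less where a joint would pass 70% of its speed; a pose out of reach is approached as far as the arm can. A call with a gripper value outside its range is refused whole. OPENING is the closure, from 0 (fully open) to 1 (shut), set as the call begins (- or left out, the last holds). The fingers move at their own pace and stop on an object; FORCE is the grip in N (left out, the last holds). Time passes only in rows, so rows that repeat a pose let the fingers close. It gives the time, the measured TCP pose, the force and the opening at its end, in the units of the state.
- read_state(): the state, without advancing time (a new reading comes with each control period).
- cams.camera(name): name is "side" or "top" or "wrist"; returns the picture (400x640x3 uint8, red, green, blue); there is no depth.
- cams.get_calibration(name): a dict with "vertical_fov" (degrees; the focal length in pixels is half the picture's height over the tangent of half this angle, whatever the lens; pixels are square), "cx", "cy" (the principal point, pixels), "R" (3x3) and "t" (3): a world point X has camera coordinates R X + t. Camera axes: x right, y down, z forward; pixel columns grow to the right and rows downward; lengths in mm; the calibration is good to about 2 mm. A picture is of the moment at which its call begins: read the wrist's pose just before it. get_calibration takes no time and is no camera call; for the wrist camera it gives the pose at the moment of the call.
- manip.sign_off(): hands the job in, once; it reports no verdict.
The state is a dict: "clock": time; "joints": joint angles; "qd": joint speeds; "effort": joint torques, N m; "eef_pos": TCP position; "eef_rot": TCP orientation; "wrist_force": force on the tool from outside, world axes, zero at the start; "moment": the same for the moment, N m; "finger_gap": finger opening in mm.
Only numpy, scipy, OpenCV 4.12 (cv2) and the standard library are available. Lean on these libraries where they do the work, as an engineer would, in place of code of your own. Each camera call takes 0.05 s, during which the arm holds its last target. There are 200 camera calls.

## Working session

There is one attempt and no reset: what is moved stays moved. The work goes in short steps, Python scripts to look and compute and a shell command to move; the robot and the scene stay as the last step left them, time stands still between calls to the robot, and variables do not carry over. Pictures are saved under pics/ and viewed, about 8 in all and at most 12, crops included, and the job is handed in when it is done.

```bash
ls; mkdir -p pics
cat > h.py <<'E'
import numpy as np, cv2
from cell import read_state, cams, manip
from scipy.spatial.transform import Rotation as Ro
def K(c):
    return 200/np.tan(np.radians(c["vertical_fov"])/2)
def ray(c,u,v):
    f=K(c);R=np.array(c["R"]);t=np.array(c["t"])
    d=R.T@np.array([(u-c["cx"])/f,(v-c["cy"])/f,1]);return -R.T@t,d
def atz(c,u,v,z):
    o,d=ray(c,u,v);return o+d*(z-o[2])/d[2]
def proj(c,X):
    p=np.array(c["R"])@np.array(X,float)+np.array(c["t"]);f=K(c);return np.array([c["cx"]+f*p[0]/p[2],c["cy"]+f*p[1]/p[2]])
def save(n,im): cv2.imwrite(f"pics/{n}.png",cv2.cvtColor(im,cv2.COLOR_RGB2BGR))
E
python3 - <<'E'
from h import *
for n in["top","side","wrist"]:
    c=cams.get_calibration(n);print(n,c); im=cams.camera(n);save(n+"0",im)
s=read_state();print(s)
E
```

```text
pics
top {'vertical_fov': 44.63816688706986, 'cx': 325.4651029216395, 'cy': 196.4151129032308, 'R': array([[-0.01542559, -0.99987722,  0.00275645],
       [-0.9917082 ,  0.01494769, -0.12763784],
       [ 0.12758097, -0.00470249, -0.99181701]]), 't': array([ -31.94018753,  476.65698785, 1394.84199707])}
side {'vertical_fov': 51.11231088132562, 'cx': 322.8387641381531, 'cy': 200.63910536559575, 'R': array([[ 0.90999484, -0.41417015,  0.01929978],
       [-0.24988475, -0.5849897 , -0.77158581],
       [ 0.33085798,  0.69731638, -0.63583242]]), 't': array([-455.75975667,  176.60115934, 1178.61596825])}
wrist {'vertical_fov': 63.75668650999826, 'cx': 319.2961215271114, 'cy': 201.89224523203043, 'R': array([[ 0.42471182,  0.90532644, -0.00197828],
       [ 0.8698008 , -0.40743774,  0.27828233],
       [ 0.25113032, -0.1199105 , -0.96049728]]), 't': array([-549.91095648,  -29.4824615 ,  392.9642229 ])}
{'clock': 0.15, 'joints': array([ 1.06541010e+00,  3.00332582e-01,  1.52144535e+00, -1.57451161e-06,
        1.32069437e+00, -6.66276805e-02]), 'qd': array([ 0.0017638 , -0.00270723, -0.00144425, -0.00020897,  0.00043366,
        0.00025277]), 'effort': array([-2.38125394e-03, -5.31963837e+01, -3.52820921e+01,  7.07505341e-02,
        2.35531863e-02, -6.77045978e-05]), 'eef_pos': array([233.57078407, 497.72468401, 213.01972952]), 'eef_rot': array([-3.14071486e+00, -5.70433129e-05,  2.70283447e+00]), 'wrist_force': array([ 0.11289289, -0.47149507,  0.32151741]), 'moment': array([ 0.03564964, -0.07863639,  0.03547778]), 'finger_gap': 93.92123258882108}
```

View pics/top0.png

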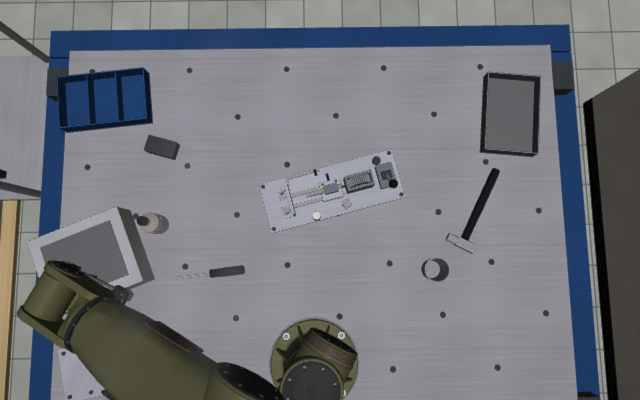

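View pics/side0.png

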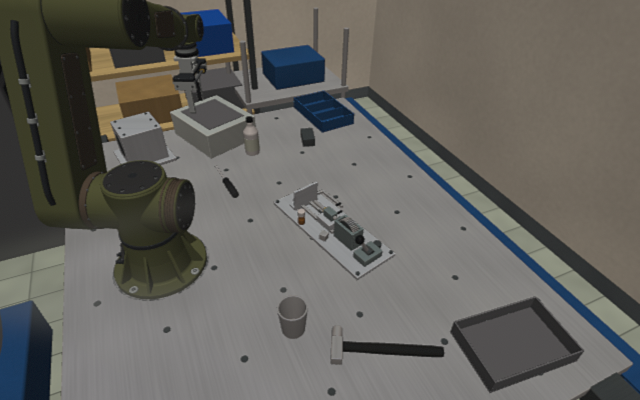

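The top view shows the plate with corners at about (262,186), (395,151), (403,195) and (273,232). The lever is at its right end and the bracket at its left. I'll enlarge it.

Run:
```python
from h import *
im=cv2.cvtColor(cv2.imread("pics/top0.png"),cv2.COLOR_BGR2RGB)
save("top0c",cv2.resize(im[140:240,250:415],None,fx=4.8,fy=4.8,interpolation=cv2.INTER_CUBIC))
c=cams.get_calibration("top")
for p in[(262,186),(395,151),(403,195),(273,232)]: print(atz(c,*p,12).round(1))
```

```text
[512.5 148.8  12. ]
[ 612.8 -250.1   12. ]
[ 479.3 -269.4   12. ]
[375.5 116.3  12. ]
```

View pics/top0c.png

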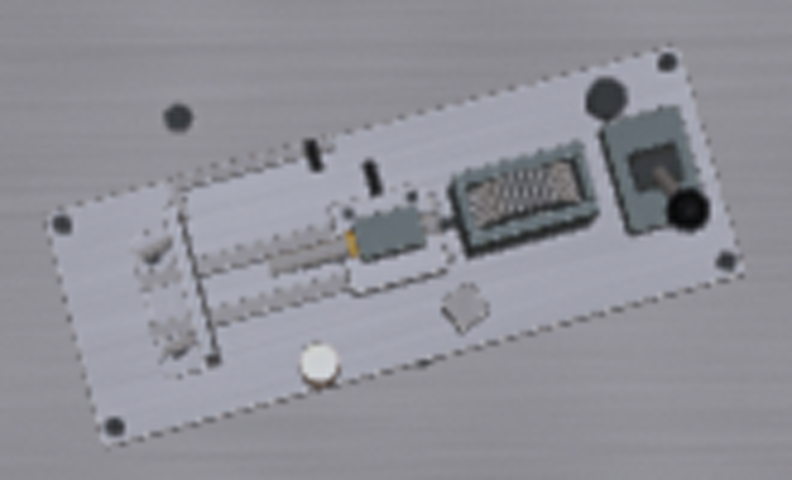

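Enlarged, the pointer blade is near crop (373,178), the mark blade near (314,155), the wheel top centre near (527,190) and the ball near (687,209). The loose items sit on the -x side, apart from the dark nut at (606,98).

```bash
cat >> h.py <<'E'
def world(p,x,y,z):
    X,Y,th=p;return np.array([X+x*np.cos(th)-y*np.sin(th),Y+x*np.sin(th)+y*np.cos(th),z])
def local(p,P):
    X,Y,th=p;d=np.array(P[:2])-[X,Y];return np.array([np.cos(th)*d[0]+np.sin(th)*d[1],-np.sin(th)*d[0]+np.cos(th)*d[1]])
def fit(c,pts,p0):
    from scipy.optimize import least_squares
    f=lambda p:np.concatenate([proj(c,world(p,*a))-b for a,b in pts])
    r=least_squares(f,p0,loss="soft_l1");return r.x,r.fun.reshape(-1,2)
def tool(p,s,tgt,th):
    "rows numbers: shift in tool axes (m) and turn(deg) so tool y heading = th"
    R=Ro.from_euler("xyz",s["eef_rot"]).as_matrix();d=R.T@(np.array(tgt)-s["eef_pos"])/1000
    h=np.arctan2(R[1,1],R[0,1]);return d.round(4),round(float(np.degrees((h-th+np.pi)%(2*np.pi)-np.pi)),2)
E
python3 - <<'E'
from h import *
c=cams.get_calibration("top")
q=lambda u,v:np.array([250+(u+.5)/4.8-.5,140+(v+.5)/4.8-.5])
pts=[((75,285,12),q(47,212)),((75,-125,12),q(680,45)),((-75,-125,12),q(743,268)),((-75,285,12),q(107,443)),((0,0,92),q(527,190)),((-38.4,-85,104),q(687,209))]
p,r=fit(c,pts,[520,-130,.26]);print(p,r.round(2))
for n,u,v,z in[("ptr tip",370,161,47),("mark tip",319,170,47),("ptrmid",373,178,47),("nut",606,98,24),("vial",320,363,62),("cube",465,307,34)]:
    print(n,local(p,atz(c,*q(u,v),z)).round(1))
s=read_state();w=cams.get_calibration("wrist");R=Ro.from_euler("xyz",s["eef_rot"]).as_matrix()
print("cam in tool",R.T@(-np.array(w["R"]).T@w["t"]-s["eef_pos"]));print((np.array(w["R"])@R).round(2))
print(tool(p,s,world(p,0,0,160),p[2]+np.pi/2),world(p,0,0,92))
E
```

```text
[ 5.17329150e+02 -1.36017095e+02  2.49004131e-01] [[-0.72 -0.13]
 [-0.16 -0.55]
 [ 0.77  0.81]
 [-0.72  0.51]
 [ 0.32 -0.61]
 [ 0.41  0.01]]
ptr tip [46.9 83.3]
mark tip [ 49.6 114.6]
ptrmid [36.3 84.3]
nut [ 50.8 -69.1]
vial [-65.3 144.5]
cube [-52.8  50.5]
cam in tool [  81.11490883    0.71750615 -171.61215951]
[[ 0.    1.    0.  ]
 [-0.96  0.   -0.28]
 [-0.28 -0.    0.96]]
(array([-0.5261, -0.4531,  0.0534]), -39.41) [ 517.32915044 -136.01709498   92.        ]
```

```bash
cat > go.py <<'E'
import sys
from h import *
p=[517.33,-136.02,.249]
x,y,z=map(float,sys.argv[1:4])
s=read_state();d,t=tool(p,s,world(p,x,y,z),p[2]-np.pi/2);print(s["clock"],s["eef_pos"].round(1),"need",d,t,s["wrist_force"].round(1),s["joints"].round(2)[[0,5]])
E
python3 -m handwheel '[[-0.0455,-0.0392,0,10],[-0.091,-0.0784,0,20],[-0.1365,-0.1176,0,30],[-0.182,-0.1568,0,40],[-0.2275,-0.196,0,50]]' 1 20; python3 go.py 0 0 160
```

```text
clock: 0.78
eef_pos: [356.6, 221.8, 213.2]
eef_rot: [-3.141, 0.001, 1.825]
wrist_force: [1.4, 0.4, -0.7]
finger_gap: 47.6
0.775 [356.6 221.8 213.2] need [-0.3867  0.0657  0.0534] 90.28 [ 1.4  0.4 -0.7] [0.47 0.22]
```

```bash
python3 -m handwheel '[[-0.058,0.01,0,10],[-0.116,0.02,0,20],[-0.174,0.03,0,30],[-0.232,0.04,0.01,40],[-0.29,0.05,0.02,50]]'; python3 go.py 0 0 150
```

```text
clock: 1.4
eef_pos: [478.3, -48.3, 193.2]
eef_rot: [3.141, 0.0, 0.946]
wrist_force: [-0.2, 1.5, -0.6]
finger_gap: 0.4
1.4 [478.3 -48.3 193.2] need [-0.0483  0.0829  0.0432] 39.94 [-0.2  1.5 -0.6] [-0.18  0.45]
```

```bash
python3 -m handwheel '[[-0.013,0.021,0.01,10],[-0.026,0.042,0.02,20],[-0.039,0.063,0.03,30],[-0.0483,0.0829,0.0432,39.9],[-0.0483,0.0829,0.0432,39.9]]'; python3 go.py 0 0 150
python3 - <<'E'
from h import *
save("w1",cams.camera("wrist"))
import pickle;pickle.dump(cams.get_calibration("wrist"),open("w1.pkl","wb"))
E
```

```text
clock: 2.02
eef_pos: [517.0, -136.6, 148.9]
eef_rot: [-3.141, 0.002, 0.249]
wrist_force: [-0.3, -0.2, -0.4]
finger_gap: 0.5
2.025 [ 517.  -136.6  148.9] need [ 0.0005 -0.0005 -0.0011] -0.01 [-0.3 -0.2 -0.4] [-0.33  1.  ]
```

View pics/w1.png

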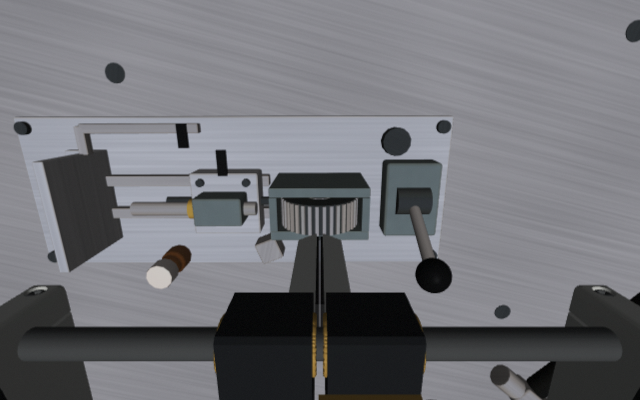

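The wrist view is clear: the pointer blade runs (222,150–175), the mark (182,124–147), the housing spans u 270–368, and the ball is at (433,275). I'll enlarge the parts I need.

Run:
```python
from h import *
im=cv2.cvtColor(cv2.imread("pics/w1.png"),cv2.COLOR_BGR2RGB)
save("w1c",cv2.resize(im[105:255,165:375],None,fx=3.8,fy=3.8,interpolation=cv2.INTER_CUBIC))
```

```text
(no output)
```

View pics/w1c.png

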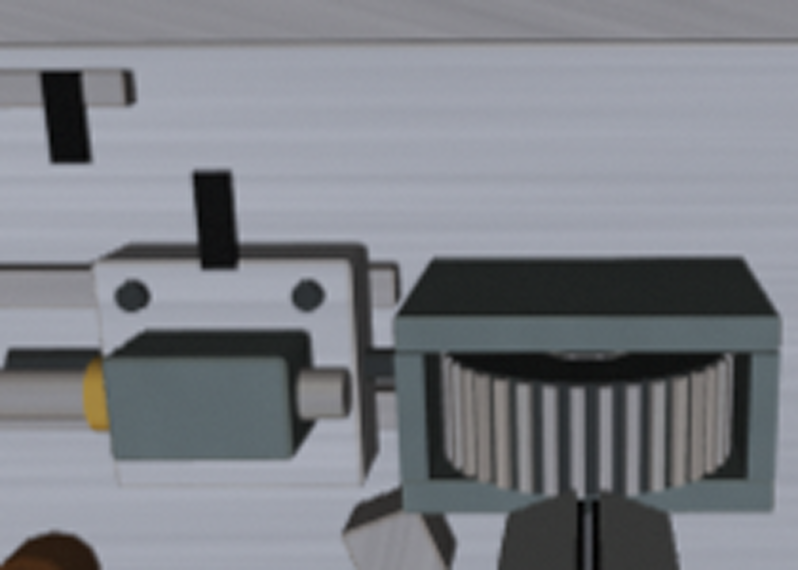

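Run:
```python
from h import *
import pickle
c=pickle.load(open("w1.pkl","rb"))
q=lambda u,v:np.array([165+(u+.5)/3.8-.5,105+(v+.5)/3.8-.5])
pts=[((22,40,76),q(397,318)),((22,-40,76),q(780,317)),((-22,40,76),q(405,511)),((-22,-40,76),q(775,511)),((75,-125,12),np.array([452,117.])),((75,285,12),np.array([14.5,117]))]
p,r=fit(c,pts,[520,-130,.25]);print(p,r.round(2))
P=local(p,atz(c,*q(212,172),47));M=local(p,atz(c,*q(71,162),47));print("ptr",P,"mark",M,"diff",M[1]-P[1])
print("ball",local(p,atz(c,433,275,104)))
```

```text
[ 5.16730862e+02 -1.36055390e+02  2.54404491e-01] [[-0.45 -0.13]
 [ 0.82 -0.1 ]
 [-0.1   1.13]
 [-0.14  0.91]
 [ 1.94 -1.02]
 [-1.98 -0.09]]
ptr [48.38937197 84.01614194] mark [ 50.66922235 115.18077432] diff 31.164632377551996
ball [-38.67295191 -85.14287617]
```

```bash
sed -i 's/^p=.*/p=[516.9,-136.04,.253]/' go.py; sed -i '/^s=read/a print("stand",local(p,s["eef_pos"]).round(1),s["eef_pos"][2].round(1))' go.py; sed -i 's/^print("stand.*//; $a print("stand",local(p,s["eef_pos"]).round(1))' go.py
python3 -m handwheel '[[0,0.006,0.02,0],[0,0.0115,0.043,0],[0,0.0115,0.0465,0],[0,0.0115,0.0465,0]]'; python3 go.py 0 -11 100
```

```text
clock: 2.58
eef_pos: [519.9, -146.6, 104.0]
eef_rot: [3.141, 0.0, 0.254]
wrist_force: [0.1, -0.5, 0.7]
finger_gap: 0.4
2.575 [ 519.9 -146.6  104. ] need [-0.0003  0.      0.004 ] 0.07 [ 0.1 -0.5  0.7] [-0.34  0.97]
stand [  0.3 -11. ]
```

```bash
for i in 1; do python3 -m handwheel '[[0,0,0.003,0],[0,0,0.003,0],[0,0,0.003,0]]'; done;  python3 -m handwheel '[[0,0,0.001,0],[0,0,0.001,0]]'; python3 go.py 0 -11 100
```

```text
clock: 2.95
eef_pos: [520.0, -146.6, 101.3]
eef_rot: [3.141, 0.0, 0.254]
wrist_force: [-0.9, -0.5, 0.1]
finger_gap: 0.7
clock: 3.2
eef_pos: [520.0, -146.6, 100.3]
eef_rot: [3.141, 0.0, 0.254]
wrist_force: [0.3, 0.2, -0.2]
finger_gap: 0.5
3.2 [ 520.  -146.6  100.3] need [-0.0004  0.      0.0003] 0.08 [ 0.3  0.2 -0.2] [-0.34  0.97]
stand [  0.4 -11. ]
```

```bash
python3 -m handwheel '[[0,0,0.0008,0],[0,0,0.0008,0]]';  python3 -m handwheel '[[0,0,0.0005,0],[0,0,0.0005,0]]'; python3 go.py 0 -11 100
```

```text
clock: 3.45
eef_pos: [520.0, -146.5, 99.4]
eef_rot: [3.141, 0.0, 0.254]
wrist_force: [0.4, -0.2, 0.6]
finger_gap: 0.1
clock: 3.7
eef_pos: [520.1, -146.6, 99.1]
eef_rot: [3.141, 0.0, 0.254]
wrist_force: [-0.5, 0.3, 3.3]
finger_gap: 0.5
3.7 [ 520.1 -146.6   99.1] need [-0.0004 -0.     -0.0009] 0.08 [-0.5  0.3  3.3] [-0.34  0.97]
stand [  0.4 -11. ]
```

```bash
python3 -m handwheel '[[0,0,0.0005,0],[0,0,0.0005,0]]'; python3 go.py 0 -11 100
```

```text
clock: 3.95
eef_pos: [520.2, -146.7, 99.0]
eef_rot: [3.141, -0.0, 0.254]
wrist_force: [-1.9, -0.7, 6.1]
finger_gap: 0.6
3.95 [ 520.2 -146.7   99. ] need [-0.0005 -0.0002 -0.001 ] 0.08 [-1.9 -0.7  6.1] [-0.34  0.97]
stand [  0.5 -11.2]
```

```bash
python3 -m handwheel '[[0,-0.005,0.0006,0],[0,-0.010,0.0006,0],[0,-0.015,0.0006,0],[0,-0.020,0.0006,0],[0,-0.022,0.0006,0]]'; python3 go.py 0 -11 106
python3 - <<'E'
from h import *
import pickle
s=read_state();c=cams.get_calibration("wrist");pickle.dump(c,open("w2.pkl","wb"));save("w2",cams.camera("wrist"))
print(s["wrist_force"],proj(c,[0,0,0]))
p=[516.9,-136.04,.253]
for n,y in[("ptr",84),("mark",115.2),("ptr+11",95)]:print(n,proj(c,world(p,48 if n!="mark" else 50.5,y,47)).round(1))
E
```

```text
clock: 4.58
eef_pos: [514.9, -125.5, 98.9]
eef_rot: [3.14, -0.001, 0.255]
wrist_force: [-0.5, -0.6, 3.9]
finger_gap: 0.7
4.575 [ 514.9 -125.5   98.9] need [-0.0007  0.0217 -0.0071] 0.09 [-0.5 -0.6  3.9] [-0.31  1.01]
stand [ 0.7 10.7]
[-0.47029173 -0.62185636  3.93690228] [122.63433525 555.82868553]
ptr [214.5 159.8]
mark [169.1 156.2]
ptr+11 [198.6 159.8]
```

```bash
cat > meas.py <<'E'
import sys
from h import *
n=sys.argv[1];p=[516.9,-136.04,.253]
s=read_state();c=cams.get_calibration("wrist");im=cams.camera("wrist");save(n,im)
g=im.max(2)<45
a,b=(proj(c,world(p,55,y,47)) for y in(125,75))
u0,u1,v0,v1=int(a[0]),int(b[0]),int(a[1])-28,int(a[1])+36
nb,lab,st,ce=cv2.connectedComponentsWithStats(g[v0:v1,u0:u1].astype(np.uint8))
for i in range(1,nb):
    x,y,w,h,A=st[i]
    if A<60: continue
    for nm,row in(("top",y+1),("bot",y+h-2)):
        cols=np.where(lab[row]==i)[0];u=u0+cols.mean();v=v0+row
        print(i,nm,"px",round(u,1),v,"w",len(cols),"A",A,"stand",local(p,atz(c,u,v,47)).round(2))
save(n+"c",cv2.resize(im[v0:v1,u0:u1],None,fx=6,fy=6,interpolation=cv2.INTER_CUBIC))
print(s["clock"])
E
python3 meas.py w2
```

```text
1 top px 167.5 128 w 12 A 362 stand [ 69.57 114.01]
1 bot px 170.5 154 w 12 A 362 stand [ 52.  114.2]
3 top px 200.0 161 w 11 A 301 stand [47.16 94.28]
3 bot px 202.5 183 w 14 A 301 stand [31.47 94.09]
4.625
```

View pics/w2c.png

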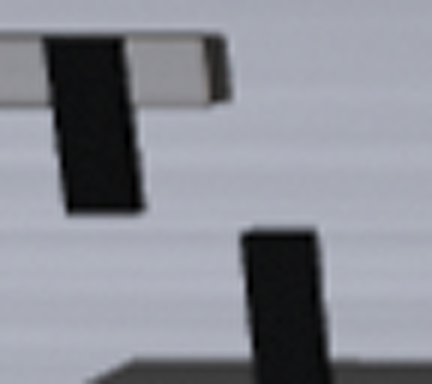

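The pointer has moved about 11 mm, as expected, and 19.8 mm is left. Next stroke.

```bash
python3 -m handwheel '[[0,0,-0.006,0],[-0.0007,0,-0.007,0],[-0.0007,0.0217,-0.007,0],[-0.0007,0.0217,-0.002,0],[-0.0007,0.0217,-0.001,0]]'; python3 go.py 0 -11 98.6
```

```text
clock: 5.3
eef_pos: [519.4, -147.0, 99.1]
eef_rot: [3.141, -0.0, 0.254]
wrist_force: [-1.1, -2.2, 2.5]
finger_gap: 0.3
5.3 [ 519.4 -147.    99.1] need [ 0.0003 -0.0002  0.0005] 0.05 [-1.1 -2.2  2.5] [-0.34  0.97]
stand [ -0.3 -11.2]
```

```bash
python3 -m handwheel '[[0,0,0.0006,0],[0,0,0.0006,0]]'; python3 -m handwheel '[[0,-0.0055,0.0005,0],[0,-0.011,0.0005,0],[0,-0.0165,0.0005,0],[0,-0.022,0.0005,0],[0,-0.022,0.0005,0]]'; python3 go.py 0 -11 98.6; python3 meas.py w3
```

```text
clock: 5.55
eef_pos: [519.5, -147.1, 98.9]
eef_rot: [3.14, -0.0, 0.254]
wrist_force: [-1.1, -2.7, 5.5]
finger_gap: 0.2
clock: 6.18
eef_pos: [514.0, -125.3, 98.6]
eef_rot: [3.14, -0.001, 0.255]
wrist_force: [-0.7, 3.5, 5.6]
finger_gap: 0.1
6.175 [ 514.  -125.3   98.6] need [0.0001 0.0221 0.0001] 0.09 [-0.7  3.5  5.6] [-0.31  1.01]
stand [-0.1 11.1]
1 top px 168.0 127 w 13 A 365 stand [ 69.46 113.85]
1 bot px 171.0 153 w 13 A 365 stand [ 51.93 114.02]
3 top px 185.0 160 w 13 A 307 stand [ 47.09 104.9 ]
3 bot px 187.5 182 w 14 A 307 stand [ 31.44 104.91]
6.175
```

```bash
python3 -m handwheel '[[0,0,-0.006,0],[0,0,-0.007,0],[0,0.0221,-0.007,0],[0,0.0221,-0.002,0],[0,0.0221,-0.001,0]]';python3 -m handwheel '[[0,0,0.0006,0],[0,0,0.0006,0]]'; python3 go.py 0 -11 98.6
```

```text
clock: 6.85
eef_pos: [519.3, -147.2, 99.0]
eef_rot: [3.141, 0.0, 0.254]
wrist_force: [-1.5, -3.3, 3.0]
finger_gap: 0.6
clock: 7.1
eef_pos: [519.4, -147.3, 98.9]
eef_rot: [3.14, -0.0, 0.254]
wrist_force: [-0.8, -2.5, 5.4]
finger_gap: 0.4
7.1 [ 519.4 -147.3   98.9] need [ 0.0004 -0.0005  0.0003] 0.06 [-0.8 -2.5  5.4] [-0.34  0.97]
stand [ -0.4 -11.5]
```

```bash
cat > fine.py <<'E'
import sys
from h import *
n=sys.argv[1];p=[516.9,-136.04,.253]
s=read_state();c=cams.get_calibration("wrist");im=cams.camera("wrist");save(n,im)
g=cv2.cvtColor(im,cv2.COLOR_RGB2GRAY).astype(np.float32)
def blade(xs,lo,hi):
    out=[]
    ys=np.arange(lo,hi,.1)
    for x in xs:
        uv=np.array([proj(c,world(p,x,y,47)) for y in ys],np.float32)
        v=cv2.remap(g,uv[None,:,0],uv[None,:,1],cv2.INTER_LINEAR)[0]
        d=v<80
        if d.any(): out.append((round(float(ys[d].mean()),2),round(float(d.sum()*.1),1)))
    return out
lo,hi=float(sys.argv[2]),float(sys.argv[3])
m=blade([53,54,55,56,57],105,123);q=blade([41,42,43,44,45,46],lo,hi)
print(m,q);print("mark-ptr",np.median([a for a,_ in m])-np.median([a for a,_ in q]),s["clock"])
u,v=proj(c,world(p,49,110,47)).astype(int)
save(n+"c",cv2.resize(im[v-35:v+35,u-50:u+50],None,fx=7,fy=7,interpolation=cv2.INTER_CUBIC))
E
python3 -m handwheel '[[0.0004,-0.004,0.0005,0],[0.0004,-0.008,0.0005,0],[0.0004,-0.012,0.0005,0],[0.0004,-0.0155,0.0005,0],[0.0004,-0.0155,0.0005,0]]'; python3 go.py 0 -11 98.6; python3 fine.py w4 100 123
```

```text
clock: 7.72
eef_pos: [516.1, -132.2, 99.8]
eef_rot: [3.139, -0.001, 0.254]
wrist_force: [-7.7, -1.6, 18.3]
finger_gap: 0.3
7.725 [ 516.1 -132.2   99.8] need [-0.0002  0.0149  0.0013] 0.08 [-7.7 -1.6 18.3] [-0.32  1.  ]
stand [0.2 3.9]
[(113.9, 9.1), (113.85, 9.2), (114.0, 9.1), (113.95, 9.0), (113.9, 9.1)] [(112.55, 9.2), (112.6, 9.1), (112.55, 9.0), (112.6, 9.1), (112.6, 9.1), (112.55, 9.2)]
mark-ptr 1.325000000000017 7.725
```

```bash
python3 -m handwheel '[[0,0,0.0007,0],[0,-0.0013,0.0007,0],[0,-0.0026,0.0007,0],[0,-0.0026,0.0007,0]]'; python3 go.py 0 -11 98.6; python3 fine.py w5 100 123
```

```text
clock: 8.28
eef_pos: [515.4, -129.6, 99.7]
eef_rot: [3.138, -0.001, 0.255]
wrist_force: [-4.1, -0.5, 7.9]
finger_gap: 0.4
8.275 [ 515.4 -129.6   99.7] need [-0.0001  0.0176  0.0011] 0.09 [-4.1 -0.5  7.9] [-0.31  1.  ]
stand [0.1 6.6]
[(113.95, 9.0), (114.0, 9.1), (113.95, 9.2), (113.9, 9.1), (113.95, 9.0)] [(114.0, 9.1), (113.95, 9.0), (113.95, 9.0), (114.0, 9.1), (114.0, 9.1), (113.9, 9.1)]
mark-ptr -0.024999999999991473 8.275
```

Pointer and mark agree to within 0.03 mm. Now I lift straight up and check again.

```bash
python3 -m handwheel '[[0,0,-0.012,0],[0,0,-0.035,0],[0,0,-0.05,0],[0,0,-0.05,0]]'; python3 fine.py w6 100 123; python3 go.py -78 -85 150
```

```text
clock: 8.82
eef_pos: [515.7, -129.5, 150.8]
eef_rot: [3.137, -0.003, 0.255]
wrist_force: [-0.1, -0.1, 0.1]
finger_gap: 0.8
[(113.9, 8.9), (113.95, 8.8), (113.95, 8.8), (114.0, 8.7), (113.95, 8.8)] [(114.0, 8.9), (113.95, 8.8), (113.95, 8.8), (113.9, 8.7), (113.9, 8.7), (114.0, 8.9)]
mark-ptr 0.0 8.825
8.875 [ 515.3 -129.4  149.8] need [-0.0783  0.0917 -0.    ] 0.1 [-0.1 -0.4 -0.3] [-0.31  1.  ]
stand [0.1 6.8]
```

View pics/w6c.png

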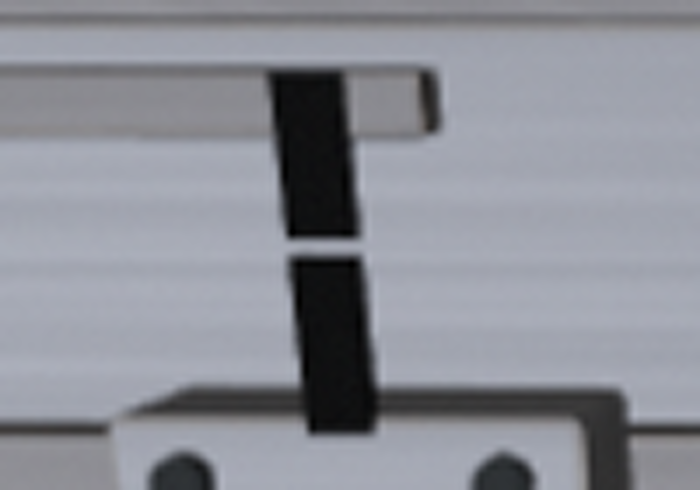

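The two blades stand in line with a small gap between their tips. Next is the lever.

```bash
python3 -m handwheel '[[-0.035,0.04,0,0],[-0.0783,0.0917,0,0],[-0.0783,0.0917,0,0],[-0.0783,0.0917,0.03,0],[-0.0783,0.0917,0.05,0]]'; python3 go.py -78 -85 100; python3 -m handwheel '[[0,0,0,0]]'; python3 go.py -62 -85 100
```

```text
clock: 9.5
eef_pos: [462.4, -237.2, 98.2]
eef_rot: [3.14, -0.0, 0.255]
wrist_force: [-0.7, -0.2, 0.4]
finger_gap: 0.3
9.5 [ 462.4 -237.2   98.2] need [ 0.0001  0.0007 -0.0018] 0.1 [-0.7 -0.2  0.4] [-0.54  0.77]
stand [-78.1 -84.3]
clock: 9.62
eef_pos: [461.9, -236.2, 96.6]
eef_rot: [-3.141, 0.002, 0.255]
wrist_force: [0.6, -0.1, 0.5]
finger_gap: 0.2
9.625 [ 461.9 -236.2   96.6] need [ 0.0163  0.0018 -0.0035] 0.13 [ 0.6 -0.1  0.5] [-0.54  0.77]
stand [-78.3 -83.2]
```

```bash
python3 -m handwheel '[[0.014,0.0018,-0.0035,0],[0.028,0.0018,-0.0035,0],[0.042,0.0018,-0.0035,0],[0.056,0.0018,-0.0035,0],[0.07,0.0018,-0.0035,0]]'; python3 go.py 17 -85 100;  python3 -m handwheel '[[0.008,0,0,0],[0.014,0,0,0],[0.018,0,0,0],[0.020,0,0,0]]'; python3 go.py 17 -85 100
```

```text
clock: 10.25
eef_pos: [531.1, -219.9, 99.9]
eef_rot: [-3.141, 0.002, 0.255]
wrist_force: [-1.2, -0.7, 0.9]
finger_gap: 0.2
10.25 [ 531.1 -219.9   99.9] need [ 0.0242  0.0003 -0.0001] 0.14 [-1.2 -0.7  0.9] [-0.46  0.86]
stand [ -7.2 -84.8]
clock: 10.75
eef_pos: [550.5, -214.8, 99.8]
eef_rot: [-3.141, 0.002, 0.255]
wrist_force: [-0.7, 0.1, -0.3]
finger_gap: 0.5
10.75 [ 550.5 -214.8   99.8] need [ 0.0042  0.0003 -0.0002] 0.14 [-0.7  0.1 -0.3] [-0.43  0.88]
stand [ 12.8 -84.7]
```

Creep on until the stop shows in the force.

```bash
for i in 1; do python3 -m handwheel '[[0.002,0,0,0],[0.004,0,0,0],[0.004,0,0,0]]'; done; python3 -m handwheel '[[0.001,0,0,0],[0.0015,0,0,0],[0.0015,0,0,0]]'; python3 go.py 17 -85 100
```

```text
clock: 11.12
eef_pos: [553.7, -214.1, 99.7]
eef_rot: [-3.141, 0.004, 0.255]
wrist_force: [-5.7, -1.5, 0.9]
finger_gap: 0.7
clock: 11.5
eef_pos: [554.0, -214.1, 99.7]
eef_rot: [-3.14, 0.007, 0.255]
wrist_force: [-11.0, -2.3, 4.0]
finger_gap: 0.4
11.5 [ 554.  -214.1   99.7] need [ 0.0006  0.0002 -0.0003] 0.11 [-11.   -2.3   4. ] [-0.43  0.89]
stand [ 16.4 -84.8]
```

The lever is on its stop: 11 N with no further travel, at x 16.4 against the 17 predicted. Back off, rise and look.

```bash
python3 -m handwheel '[[-0.015,0,0,0],[-0.03,0,-0.02,0],[-0.04,0,-0.06,0],[-0.04,-0.03,-0.07,0],[-0.03,-0.06,-0.07,0]]'; python3 -m handwheel '[[0,-0.005,0,0],[0,-0.005,0,0],[0,-0.005,0,0]]'; python3 fine.py w7 100 123; python3 go.py 0 0 170
python3 - <<'E'
from h import *
p=[516.9,-136.04,.253];c=cams.get_calibration("wrist")
print("locked ball expected px",proj(c,world(p,38.4,-85,104.2)))
E
```

```text
clock: 12.12
eef_pos: [510.4, -163.3, 171.4]
eef_rot: [-3.141, 0.004, 0.254]
wrist_force: [0.2, 0.8, 0.6]
finger_gap: 0.7
clock: 12.5
eef_pos: [509.1, -159.3, 171.3]
eef_rot: [-3.141, 0.005, 0.253]
wrist_force: [-0.5, -0.3, -0.5]
finger_gap: 0.1
[(113.75, 9.0), (113.8, 8.9), (113.85, 9.0), (113.85, 9.0), (113.8, 9.1)] [(113.9, 8.9), (113.85, 9.0), (113.9, 9.1), (113.9, 9.1), (113.85, 9.2), (113.85, 9.0)]
mark-ptr -0.07500000000000284 12.5
12.55 [ 509.1 -159.2  171.2] need [ 0.0134 -0.0205  0.0012] -0.01 [ 0.2 -1.6 -0.2] [-0.37  0.95]
stand [-13.4 -20.5]
locked ball expected px [407.156609   150.35444612]
```

View pics/w7.png

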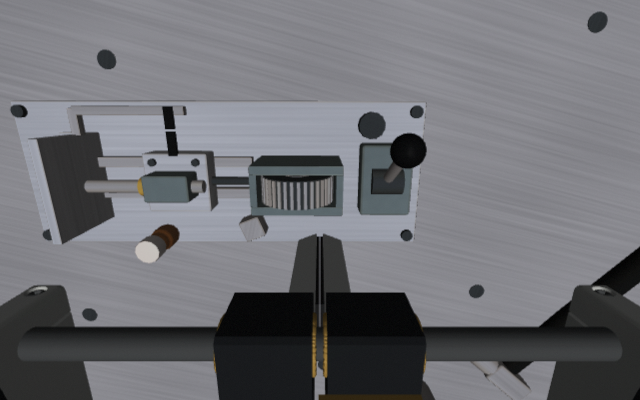

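The ball is at (408,151) against the (407,150) expected for fully locked. The blades are in line, the nut, cube and jar stand where they were, and the gripper is about 70 mm above the stand. I'm handing in.

```bash
python3 -m handwheel '[[0,0,-0.02,0],[0,0,-0.04,0],[0,0,-0.04,0]]'; python3 -c "
from cell import manip;print(manip.sign_off())"
```

```text
clock: 12.92
eef_pos: [509.7, -159.9, 212.1]
eef_rot: [3.141, 0.003, 0.252]
wrist_force: [0.3, 0.0, -0.3]
finger_gap: 0.3
the job is handed in; nothing more can be done
None
```

The pointer is set on the mark and the lock lever is pushed fully over. I handed the job in at about 13 s with the arm clear of everything.

- **Pointer:** I closed the gripper and stroked the wheel top three times, then added a 2.6 mm correction, moving the carriage about 31 mm. The blades then measured 0.0 mm apart in y. After the lever was pushed they measured −0.08 mm, which is within measuring error.
- **Lock:** I pushed the lever until it met its stop, reading 11 N with no further travel. Afterwards the ball appeared at pixel (408,151), against (407,150) expected for fully locked.
- **Other objects:** The carriage and bracket were not touched. The nut, cube and jar looked unmoved in the last wrist view. I did not look at the other loose things again at the end, but the arm did not come near them.
- **Disagreement:** On the third stroke the wrist force rose to about 18 N, above the suggested 4 to 15 N. I eased it to about 8 N for the correction. The carriage travel still matched the finger travel, so the wheel did not slip.

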